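# Sweep the spent batteries into the collecting tray

### The arm

A 6-joint arm with a two-finger parallel gripper is mounted at the origin on a cart in front of the work surface, level with it; the furniture and walls round the work are solid. World frame = base frame: x ahead of the robot, y to its left, z up, the work surface at z = 0. Lengths are in m, angles in rad, forces in N, time in s.
With the tool pointing down it reaches from about 0.35 to 0.975 m from the base axis. Payload 4.9 kg.
Tool frame: the origin (TCP) lies midway between the tips of the shut fingers; the grasp point (between the pads) lies 19 mm behind it; z points along the fingers, y is the direction in which the jaws open and shut (so a half turn about z gives the same grasp; the last joint's range is limited). The gripper opens to 85 mm and grips with 20 to 120 N. Pads are 22 mm wide; open, the fingers measure 114 mm over their backs; the gripper's body (76 mm by 85 mm) begins 54 mm behind the grasp point. The pads swing forward as they close: fully open they stand 13 mm farther back than shut.
Start: joints at [1.161, 0.053, 1.613, -0, 1.476, -0.119], TCP at [0.179, 0.599, 0.207] pointing down, gripper open.
Joint ranges: [-3.01, 3.01], [-1.01, 2.22], [0.06, 2.58], [-1.02, 4.17], [0.09, 2.62], [-3.14, 3.14]. Speed limits (rad/s): [2.57, 2.57, 3.14, 3.14, 3.14, 3.14].

### API

Orientations are given as a rotation vector (axis times angle).
In Python, from station import ctrl gives the robot as it stands.
- The arm moves only by the tool jog_arm, never from a script. Its argument "steps" is a list of rows, each an object of numbers: "dx", "dy", "dz": the shift along the world's x, y, z in units of 60 mm (1.0 is 60 mm); "twist": the turn about the world's z in units of 10 degrees (1.0 is 10 degrees). A call has 1 to 5 rows; each row is the pose to reach, as a shift and turn from the pose measured when the call began; what a row does not reach only later rows make up. A row lasts 1/8 s, in which the tool goes at most 62.5 mm and 10.7 degrees, less where a joint would pass 70% of its speed; a pose out of reach is approached as far as the arm can. A call with a gripper value outside its range is refused whole. "gripper" is the closure in counts, from 0 (fully open) to 255 (shut), set as the call begins (left out, the last holds). The fingers move at their own pace and stop on an object; "newtons" is the grip in N (left out, the last holds). Time passes only in rows, so rows that repeat a pose let the fingers close. It gives the time, the measured TCP pose, the force and the opening at its end, in the units of the state.
- ctrl.get_obs(): the state, without advancing time (a new reading comes with each control period).
- ctrl.get_image(name): name is "scene" or "top" or "wrist"; returns a dict with "frame" (420x560x3 uint8, red, green, blue), "range_z" (420x560 float32, m along the optical axis (not along the pixel's ray), 0 where there is no reading), "fx", "fy", "cx", "cy" (pixels), "extrinsics" (4x4, takes a point from camera to world coordinates). Camera axes: x right, y down, z forward; pixel columns grow to the right and rows downward; lengths in m; the calibration is good to about 2 mm. A picture is of the moment at which its call begins.
- ctrl.finish_job(): hands the job in, once; it reports no verdict.
The state is a dict: "t": time; "q": joint angles; "dq": joint speeds; "effort": joint torques, N m; "tool_pos": TCP position; "tool_rot": TCP orientation; "contact_force": force on the tool from outside, world axes, zero at the start; "wrist_torque": the same for the moment, N m; "opening": finger opening in m.
Only numpy, scipy, OpenCV 4.12 (cv2) and the standard library are available. Lean on these libraries where they do the work, as an engineer would, in place of code of your own. Each camera call takes 0.05 s, during which the arm holds its last target.

### The job

Sweep the three spent green batteries across the desk with the closed fingers, through the open mouth of the blue tray, so that all three lie completely inside it. Only push them along the desk, do not pick them up, and leave the black torch lying among them, the moistener cup and the standing coin rolls where they are.

Things in the scene. Friction and masses are not known exactly. Their poses are not given: they have to be found in the camera images.
- tray: Fixed blue tray, 200 wide (its x), 124 deep (its y), mm. Its mouth (no wall) faces its own +y, towards the robot's left; its yaw is within 0.25 rad of the world's. Origin on the desk under the middle. Floor 2 thick; a ramped lip rises from the desk at y = +60 to floor height at y = +45. Walls 33 high, 4 thick: inner faces at y = -60 (back) and x = -96, +96 (sides, ending at y = +46).
- battery_1_center (a point): Centre of a spent green and silver AA battery, 50 long, 15 thick, lying on the desk (centre 7.5 above it), about 23 g. It lies along its own y; it slides when pushed and does not roll away.
- battery_1_end_a (a point): Middle of the +y end face of battery 1, 25 from its centre.
- battery_1_end_b (a point): Middle of the -y end face of battery 1, 25 from its centre.
- battery_2_center (a point): Centre of a spent green and silver AA battery, 50 long, 15 thick, lying on the desk (centre 7.5 above it), about 23 g. It lies along its own y; it slides when pushed and does not roll away.
- battery_2_end_a (a point): Middle of the +y end face of battery 2, 25 from its centre.
- battery_2_end_b (a point): Middle of the -y end face of battery 2, 25 from its centre.
- battery_3_center (a point): Centre of a spent green and silver AA battery, 50 long, 15 thick, lying on the desk (centre 7.5 above it), about 23 g. It lies along its own y; it slides when pushed and does not roll away. This one lies nearest the tray's mouth.
- battery_3_end_a (a point): Middle of the +y end face of battery 3, 25 from its centre.
- battery_3_end_b (a point): Middle of the -y end face of battery 3, 25 from its centre.
- battery_1: Battery 1 itself; origin on its underside, its y along its length.
- battery_2: Battery 2 itself; origin on its underside, its y along its length.
- battery_3: Battery 3 itself; origin on its underside, its y along its length.
- torch_center (a point): The black hand torch, 30 x 135 x 23 mm, lying among the batteries with its length (its own y) roughly along y; this point is its middle, 10 above the desk. Not to be shifted.
- moistener_center (a point): Round white finger moistener cup with an orange sponge, 78 across, 25 high; this point is its middle. Bystander.
- roll_blue_center (a point): Paper coin roll with a blue band standing on end, 25 across, 60 high; this point is its middle. Bystander.
- roll_green_center (a point): Paper coin roll with a green band standing on end, 25 across, 60 high; this point is its middle. Bystander.
Mind the look-alikes: they are no part of the job. What is shaped like the battery_1 but orange or pink is not meant. What is shaped like the battery_3 but brown is not meant.

How it is judged:
By the outcome, as a careful person would: the job done as asked, in the order asked, and still so for the second after the job is handed in, with the robot touching nothing.
It also fails if it takes over 67 s, if anything falls off the work surface, if the arm or the gripper's body presses on something with over 40 N, if the wrist force passes 120 N, or if a joint passes its speed limit or range.

## Working session

There is one attempt and no reset: what is moved stays moved. The work goes in short steps, Python scripts to look and compute and a tool call to move; the robot and the scene stay as the last step left them, time stands still between calls to the robot, and variables do not carry over. Pictures are saved under pics/ and viewed, and the job is handed in when it is done.

Besides the shell and the picture viewer there is one more tool, called after "Call:" in YAML: its name, and indented under it one key for each argument. jog_arm: Moves the arm, as the interface text tells. Its arguments: {"type":"object","properties":{"steps":{"type":"array"},"gripper":{"type":"number"},"newtons":{"type":"number"}},"required":["steps"]}

```bash
mkdir -p pics; cat > h.py <<'E'
import numpy as np,cv2
from station import ctrl
def grab(n,tag):
    d=ctrl.get_image(n); cv2.imwrite(f'pics/{tag}.png',d['frame'][:,:,::-1]); np.savez(f'{tag}.npz',**d); return d
def ray(d,u,v,z):
    E=np.array(d['extrinsics']);r=E[:3,:3]@np.array([(u-d['cx'])/d['fx'],(v-d['cy'])/d['fy'],1]);o=E[:3,3]
    return (o+r*(z-o[2])/r[2])
def proj(d,p):
    E=np.linalg.inv(d['extrinsics']);c=E[:3,:3]@np.array(p)+E[:3,3];return c[0]/c[2]*d['fx']+d['cx'],c[1]/c[2]*d['fy']+d['cy']
E
python3 - <<'E'
from h import *
for n in('top','scene'):
    d=grab(n,n+'0');print(n,d['fx'],d['cx'],d['cy'],np.round(d['extrinsics'],3).tolist())
o=ctrl.get_obs();print(o['t'],o['tool_pos'],o['tool_rot'],o['opening'])
E
```

```text
top 498.1130675058079 285.107946993584 210.76057953234695 [[-0.01, -0.984, 0.18, 0.367], [-1.0, 0.011, 0.006, 0.083], [-0.008, -0.18, -0.984, 1.125], [0.0, 0.0, 0.0, 1.0]]
scene 393.7680046375949 277.3159903245058 214.574376127831 [[0.737, -0.503, 0.451, 0.191], [-0.676, -0.563, 0.476, -0.327], [0.015, -0.656, -0.755, 0.691], [0.0, 0.0, 0.0, 1.0]]
0.1 [0.17893101 0.59819258 0.20605207] [-4.55082595e-01 -3.10793048e+00  2.92363426e-03] 0.08534597304609785
```

View pics/top0.png

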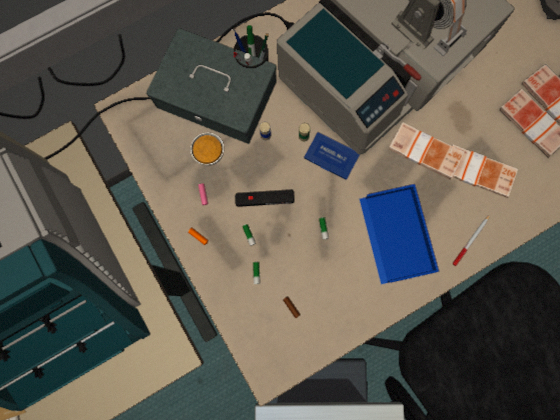

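View pics/scene0.png

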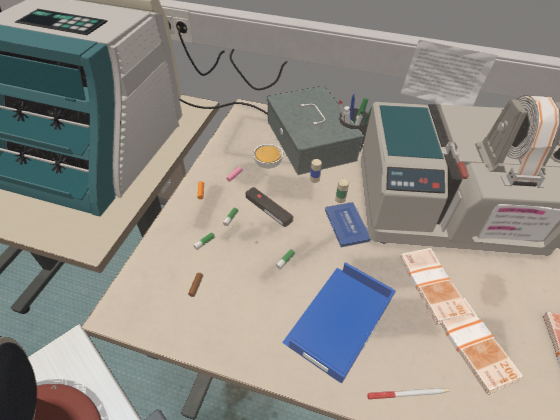

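The top view shows the green batteries at about (249,235), (256,272) and (323,228). The torch is at (265,198), the tray at (400,233) with its mouth on the left side, the cup at (207,149), and the rolls at (265,130) and (304,131). The pink, orange and brown items are decoys.

```bash
cat > m.py <<'E'
from h import *
def bats(d,verbose=True):
    f=d['frame'];hsv=cv2.cvtColor(f,cv2.COLOR_RGB2HSV)
    m=((hsv[...,0]>45)&(hsv[...,0]<80)&(hsv[...,1]>110)&(hsv[...,2]>50)).astype(np.uint8)
    n,l,s,c=cv2.connectedComponentsWithStats(m); R=[]
    for i in range(1,n):
        if s[i,4]<25: continue
        ys,xs=np.nonzero(l==i)
        p=np.array([ray(d,x,y,.0095)[:2] for x,y in zip(xs,ys)])
        mu=p.mean(0);w,V=np.linalg.eigh(np.cov(p.T));a=V[:,1];t=(p-mu)@a
        R.append((c[i].round(1),s[i,4],mu.round(4),np.degrees(np.arctan2(a[1],a[0])).round(1),(t.max()-t.min()).round(4)))
    return R
E
python3 - <<'E'
from m import *
for n in('top','scene'):
    d=dict(np.load(n+'0.npz'))
    print(n)
    for r in bats(d):print(*r)
d=dict(np.load('top0.npz'))
f=d['frame'];hsv=cv2.cvtColor(f,cv2.COLOR_RGB2HSV)
m=((hsv[...,0]>105)&(hsv[...,0]<125)&(hsv[...,1]>200)).astype(np.uint8)
m=cv2.morphologyEx(m,cv2.MORPH_OPEN,np.ones((3,3)))
cs,_=cv2.findContours(m,0,2)
for c in cs:
    if cv2.contourArea(c)>500:
        b=cv2.boxPoints(cv2.minAreaRect(c)); print(cv2.contourArea(c),b.tolist(),[ray(d,*q,0.0)[:2].round(3).tolist() for q in b],[ray(d,*q,0.033)[:2].round(3).tolist() for q in b])
for nm,(u,v,z) in dict(t1=(236,199,.02),t2=(294,197,.02),cup=(207,149,.025),r1=(265,127,.06),r2=(304,128,.06)).items(): print(nm,ray(d,u,v,z)[:2].round(3))
s=cv2.resize(f[90:330,180:450],None,fx=2.9,fy=2.5,interpolation=cv2.INTER_CUBIC)
s=cv2.resize(f[100:300,180:447],None,fx=3,fy=3,interpolation=cv2.INTER_CUBIC)
cv2.imwrite('pics/z0.png',s[:,:,::-1][:600,:800])
E
```

```text
top
[248.9  34.5] 60 [1.0083 0.1734] -176.6 0.0457
[322.5 224.3] 71 [0.5387 0.0051] -169.0 0.0305
[246.9 231. ] 69 [0.5252 0.1764] -156.8 0.0289
[255.9 268.6] 70 [0.4404 0.1561] -177.2 0.0294
scene
4953.0 [[359.1695251464844, 197.02639770507812], [415.0040588378906, 182.7431640625], [437.5400695800781, 270.8385925292969], [381.7055358886719, 285.121826171875]] [[0.603, -0.081], [0.635, -0.212], [0.432, -0.251], [0.401, -0.124]] [[0.596, -0.077], [0.627, -0.203], [0.43, -0.241], [0.4, -0.118]]
t1 [0.597 0.201]
t2 [0.6   0.069]
cup [0.714 0.268]
r1 [0.753 0.132]
r2 [0.75  0.045]
```

View pics/z0.png

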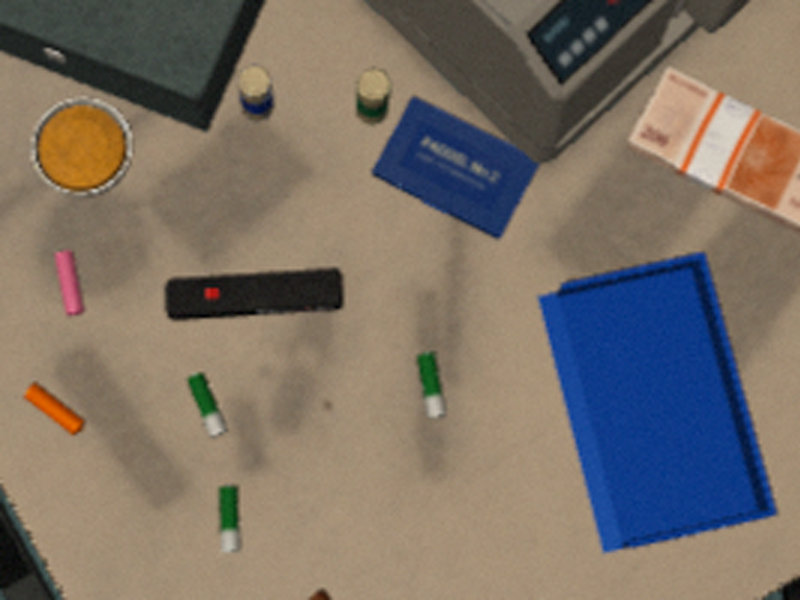

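```bash
python3 - <<'E'
from h import *
from scipy.spatial.transform import Rotation as R
d=dict(np.load('top0.npz'))
print(proj(d,[.179,.598,.206]))
v,u=np.mgrid[:420,:560];z=d['range_z'];E=d['extrinsics']
P=np.stack([(u-d['cx'])/d['fx']*z,(v-d['cy'])/d['fy']*z,z],-1)@E[:3,:3].T+E[:3,3]
P=P[z>0]
# max height grid, 5cm cells
for x in np.arange(.15,.85,.05):
    print('%.2f'%x,[int(1000*max([-9*.001]+list(q[:,2].max(keepdims=True)))) if len(q:=P[(abs(P[:,0]-x)<.025)&(abs(P[:,1]-y)<.025)]) else -1 for y in np.arange(.6,-.3,-.05)])
# tray edges
Q=P[(P[:,2]>.028)&(P[:,2]<.037)&(P[:,0]>.35)&(P[:,0]<.65)&(P[:,1]<0)&(P[:,1]>-.3)]
b=cv2.minAreaRect(Q[:,:2].astype(np.float32));print(b,cv2.boxPoints(b).tolist())
o=ctrl.get_obs();print(R.from_rotvec(o['tool_rot']).as_matrix().round(3))
E
```

```text
(np.float64(-3.4986174595305215), np.float64(413.74949410963313))
0.15 [52, -9, -9, -9, -9, -9, -9, -9, -1, 6, 5, 4, 5, 6, 5, 4, -9, -9]
0.20 [142, 54, 52, -9, -9, -9, -9, -1, 4, 6, 6, 6, 4, -1, -9, -9, -9, -9]
0.25 [178, 142, 89, 56, -9, -9, -9, -1, 6, 6, 6, 7, 7, 4, -1, -1, -9, -9]
0.30 [229, 178, 141, 141, 73, -9, -9, 6, 8, 6, 6, 6, 5, 6, 5, 4, -1, -9]
0.35 [259, 305, 272, 171, 119, -9, 2, 8, 5, 6, 19, 18, 5, 5, 6, 8, 5, 4]
0.40 [215, 309, 309, 307, 33, -9, 4, 6, 7, 20, 15, 7, 6, 7, 6, 36, 35, 5]
0.45 [-1, 309, 310, 309, -9, 5, 6, 6, 7, 18, 6, 6, 6, 6, 7, 9, 36, 37]
0.50 [-9, 308, 310, 207, -9, 5, 19, 19, 16, 20, 6, 6, 18, 6, 7, 7, 38, 38]
0.55 [-9, 307, 304, -9, 5, 6, 18, 6, 19, 14, 6, 8, 20, 6, 8, 8, 36, 6]
0.60 [303, 306, -9, -1, 8, 6, 18, 16, 25, 27, 25, 25, 6, 6, 40, 37, 37, 6]
0.65 [300, 300, -9, 6, 6, 6, 18, 13, 6, 7, 6, 5, 17, 20, 7, 7, 29, 22]
0.70 [228, -9, 3, 5, 6, 6, 28, 30, 7, 8, 6, 18, 20, 165, 165, 18, 18, 20]
0.75 [-9, -9, 5, 6, 6, 7, 75, 91, 91, 91, 62, 65, 186, 187, 184, 163, 21, 19]
0.80 [109, 9, 14, 6, 89, 92, 92, 91, 93, 92, 6, 184, 188, 188, 188, 213, 210, 190]
((0.5167273879051208, -0.16970762610435486), (0.2021411806344986, 0.11199814081192017), 11.985535621643066) [[0.4062310755252838, -0.13591812551021576], [0.4294891655445099, -0.245474711060524], [0.6272237300872803, -0.20349712669849396], [0.6039656400680542, -0.09394054114818573]]
[[-0.958  0.287 -0.001]
 [ 0.287  0.958 -0.002]
 [ 0.    -0.002 -1.   ]]
```

Call:
jog_arm:
  steps:
    - {"dx": 0.2, "dy": -0.8}
    - {"dx": 0.5, "dy": -1.7}
    - {"dx": 0.8, "dy": -2.6}
    - {"dx": 1.1, "dy": -3.5}
    - {"dx": 1.4, "dy": -4.4}
  gripper: 255

```text
validation failed for argument at $.st...
```

Call:
jog_arm:
  steps:
    - {"dx": 0.2, "dy": -0.8, "dz": 0.0, "twist": 0.0}
    - {"dx": 0.5, "dy": -1.7, "dz": 0.0, "twist": 0.0}
    - {"dx": 0.8, "dy": -2.6, "dz": 0.0, "twist": 0.0}
    - {"dx": 1.1, "dy": -3.5, "dz": 0.0, "twist": 0.0}
    - {"dx": 1.4, "dy": -4.4, "dz": 0.0, "twist": 0.0}
  gripper: 255
  newtons: 40

```text
t: 0.72
tool_pos: [0.263, 0.3324, 0.2056]
tool_rot: [-0.454, -3.108, 0.004]
contact_force: [0.3, -0.9, 0.5]
opening: 0.0001
```

Call:
jog_arm:
  steps:
    - {"dx": 0.6, "dy": -0.75, "dz": 0.0, "twist": 0.6}
    - {"dx": 1.2, "dy": -1.5, "dz": 0.0, "twist": 1.2}
    - {"dx": 1.9, "dy": -2.25, "dz": 0.0, "twist": 1.8}
    - {"dx": 2.6, "dy": -3.0, "dz": 0.0, "twist": 2.4}
    - {"dx": 3.3, "dy": -3.7, "dz": 0.0, "twist": 2.8}

```text
t: 1.35
tool_pos: [0.4619, 0.1085, 0.2054]
tool_rot: [-0.314, 3.126, -0.003]
contact_force: [0.4, 0.5, 0.7]
opening: -0.0002
```

```bash
python3 - <<'E'
from h import *
from scipy.spatial.transform import Rotation as R
d=grab('wrist','w1');o=ctrl.get_obs();print(o['t'],o['tool_pos'],R.from_rotvec(o['tool_rot']).as_matrix()[:2,1])
E
```

```text
1.4 [0.46558901 0.10380992 0.20521307] [-0.1957015   0.98063858]
```

View pics/w1.png

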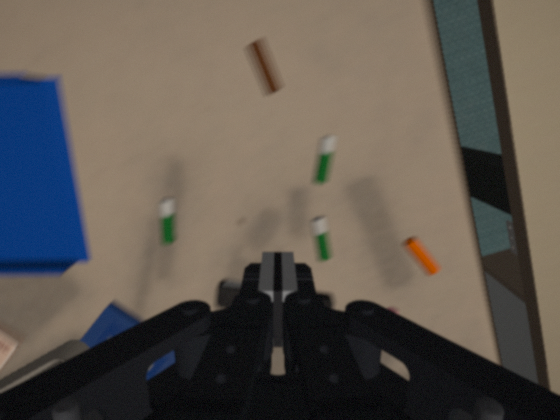

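The wrist view shows the closed fingers at (278,300), battery 3 at (168,220) and batteries 1 and 2 at (325,160) and (321,238). That matches the top view, so I'll descend behind battery 3.

Call:
jog_arm:
  steps:
    - {"dx": 0.5, "dy": -0.5, "dz": -0.6, "twist": 0.0}
    - {"dx": 0.94, "dy": -1.0, "dz": -1.3, "twist": 0.0}
    - {"dx": 0.94, "dy": -1.0, "dz": -2.1, "twist": 0.0}
    - {"dx": 0.94, "dy": -1.0, "dz": -2.9, "twist": 0.0}
    - {"dx": 0.94, "dy": -1.0, "dz": -3.15, "twist": 0.0}

```text
t: 2.02
tool_pos: [0.5186, 0.0439, 0.0122]
tool_rot: [0.308, -3.121, 0.009]
contact_force: [-0.5, 0.3, 0.4]
opening: -0.0002
```

```bash
python3 - <<'E'
from m import *
d=grab('top','t1')
cv2.imwrite('pics/t1z.png',cv2.resize(d['frame'][100:300,180:447],None,fx=3,fy=3)[:600,:800,::-1])
o=ctrl.get_obs();print(o['t'],o['tool_pos'],o['contact_force'])
for r in bats(d):print(*r)
E
```

```text
2.075 [0.51885223 0.04396571 0.01217483] [-1.64271532  0.22925345 -1.16753254]
[249.5  34.8] 85 [1.0074 0.172 ] -174.7 0.0461
[247.  231.1] 69 [0.525  0.1762] -156.8 0.0298
[255.8 268.5] 71 [0.4406 0.1562] -176.7 0.0294
```

View pics/t1z.png

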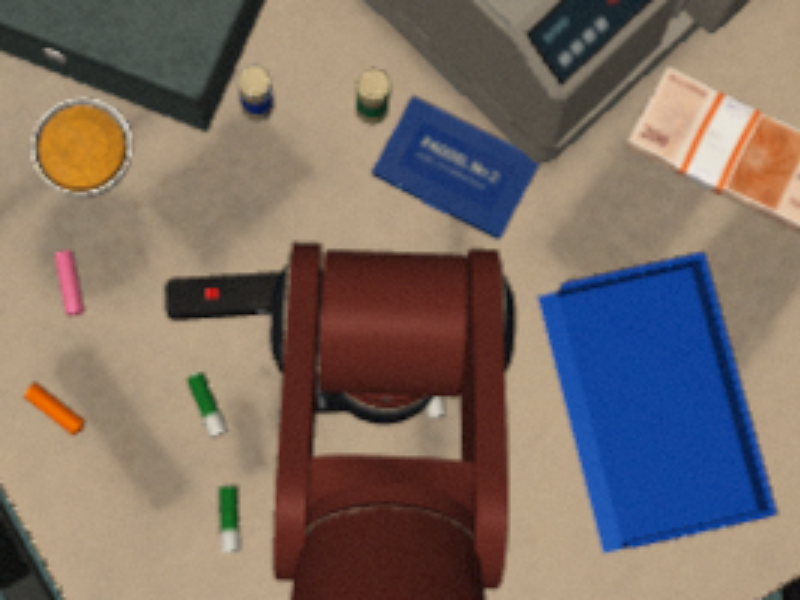

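Call:
jog_arm:
  steps:
    - {"dx": 0.07, "dy": -0.25, "dz": -0.08, "twist": 0.0}
    - {"dx": 0.14, "dy": -0.5, "dz": -0.09, "twist": 0.0}
    - {"dx": 0.21, "dy": -0.8, "dz": -0.09, "twist": 0.0}
    - {"dx": 0.28, "dy": -1.1, "dz": -0.09, "twist": 0.0}
    - {"dx": 0.34, "dy": -1.4, "dz": -0.09, "twist": 0.0}

```text
t: 2.7
tool_pos: [0.5399, -0.0417, 0.0074]
tool_rot: [0.308, -3.123, 0.01]
contact_force: [0.3, -0.6, 0.7]
opening: -0.0003
```

```bash
python3 - <<'E'
from m import *
d=grab('wrist','w2');d=grab('scene','s2')
o=ctrl.get_obs();print(o['t'],o['tool_pos'],o['contact_force'])
E
```

```text
2.8 [ 0.53997426 -0.04209448  0.00723458] [ 0.53089524  0.29766495 -0.60244405]
```

View pics/w2.png

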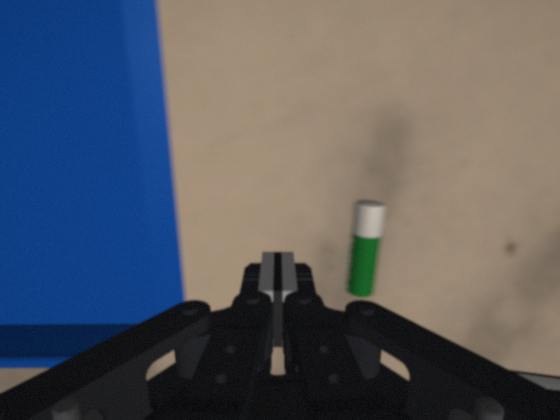

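View pics/s2.png

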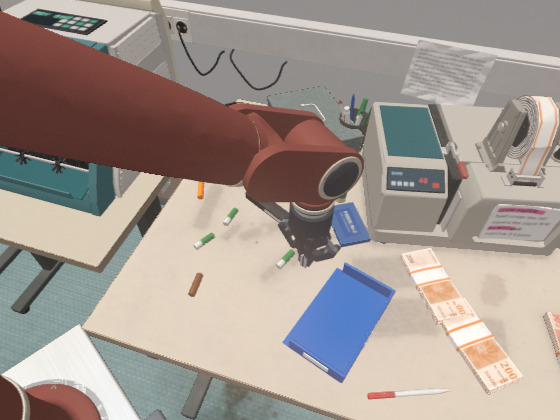

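```bash
python3 - <<'E'
from m import *
p=[.5400,-.0421,.0072]
for n in('w2','s2'):
    d=dict(np.load(n+'.npz'));print(n,proj(d,p), proj(d,[.529,.003,.0075]))
    f=d['frame'];hsv=cv2.cvtColor(f,cv2.COLOR_RGB2HSV)
    for r in bats(d):print(*r)
d=dict(np.load('s2.npz'))
cv2.imwrite('pics/s2z.png',cv2.resize(d['frame'][180:300,220:380],None,fx=5,fy=5,interpolation=2)[:600,:800,::-1])
d=dict(np.load('w2.npz'))
for q in[(368,245),(278,262),(278,290),(100,150)]: print(q,d['range_z'][q[1],q[0]])
E
```

```text
w2 (np.float64(275.82383195873126), np.float64(249.401830676352)) (np.float64(366.9292533611952), np.float64(246.11630717709266))
[362.8 266. ] 1267 [0.5394 0.0031] -170.7 0.0323
s2 (np.float64(303.8961770640141), np.float64(269.4042651315857)) (np.float64(284.9720664823078), np.float64(258.7664740187526))
(368, 245) 0.17146322
(278, 262) 0.13947257
(278, 290) 0.118295036
(100, 150) 0.17139378
```

View pics/s2z.png

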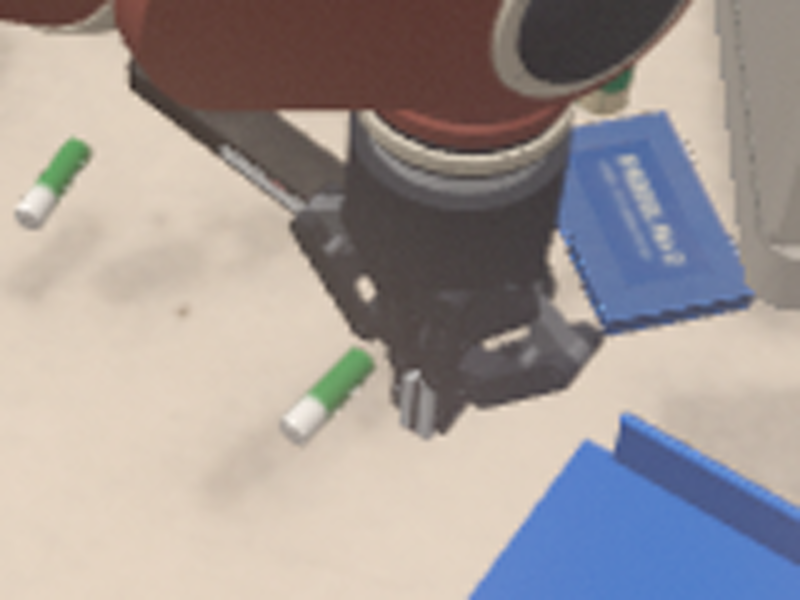

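```bash
python3 - <<'E'
from m import *
d=dict(np.load('w2.npz'));z=d['range_z'];E=d['extrinsics'];print(E.round(3).tolist())
v,u=np.mgrid[:420,:560]
W=np.stack([(u-d['cx'])/d['fx']*z,(v-d['cy'])/d['fy']*z,z],-1)@E[:3,:3].T+E[:3,3]
print('bat');print((W[200:300:12,340:400:6,2]*1e3).round(0))
print('tip');print((W[240:300:5,262:298:4,2]*1e3).round(0))
print((W[240:270:5,262:298:4,0]*1e3).round(0))
print((W[240:270:5,262:298:4,1]*1e3).round(0))
d=dict(np.load('s2.npz'));z=d['range_z'];E=d['extrinsics']
W=np.stack([(u-d['cx'])/d['fx']*z,(v-d['cy'])/d['fy']*z,z],-1)@E[:3,:3].T+E[:3,3]
print('scene');print((W[250:274:2,276:312:3,2]*1e3).round(0))
E
```

```text
[[-0.195, 0.944, 0.266, 0.472], [0.981, 0.189, 0.048, -0.054], [-0.005, 0.271, -0.963, 0.174], [0.0, 0.0, 0.0, 1.0]]
bat
[[  1.   0.   0.   0.   4.   4.   1.   1.   0.   1.]
 [  1.   1.   1.   8.  13.  15.  15.  14.  -0.  -0.]
 [  0.  -1.   1.  10.  14.  15.  14.  14.   1.   1.]
 [  0.   1.   1.  11.  14.  15.  14.  12.   0.   1.]
 [  1.   1.   1.  11.  14.  15.  14.   1.   1.  -1.]
 [  2.  -1.   7.  12.  14.  15.  14.  -0.   0.  -1.]
 [ -1.  -0.   9.  13.  14.  15. 174.  -0.   0.  -0.]
 [  1.   1.  11.  13.  15.  15.  12.   1.   0.   0.]
 [ -0.  -1.   0.  13.  15.  14.   1.  -0.   0.   1.]]
tip
[[  1.   1.   1.  -1.   0.  -1.  -0.   1.  -0.]
 [  0.   1.  -0.  -0.  -1.  -0.   0.  -0.  -0.]
 [ -0.   0.   1.  -1.   0.   1.   0.   0.   1.]
 [ 39.  39.  40.  39.  40.  40.  39.  39.  -1.]
 [ 44.  44.  44.  45.  45.  43.  44.  43.   1.]
 [ 49.  49.  49.  49.  49.  48.  49.  49.  50.]
 [ 54.  55.  54.  54.  54.  53.  53.  53.  53.]
 [ 57.  57.  57.  57.  57.  58.  58.  57.  57.]
 [ 61.  61.  62.  61.  61.  60.  61.  62.  61.]
 [ 65.  66.  65.  66.  65.  65.  64.  64.  65.]
 [ 69.  68.  68. 
[... 720 characters left out ...]
 107.]
 [ -2.  -1.   2. 691.  14.  15.  13.  -0.  78.  78.  87. 101.]
 [ -0.   2.   0.   9.  15.  12.   8.   1.  70.  70.  81.  88.]
 [  1.  -0.  -2.  15.  13.  11.  -0.  -1.  56.  68.  78.  79.]
 [  1.  -1.  14.  13.  10.  -0.  -1.   1.  58.  63.  66.  67.]
 [  1.  -1.  14.  13.   7.  -0.  -0.   1.  51.  59.  61.  62.]
 [  0.  14.  12.  12.  -1.  -0.  -2.   1.  44.  50.  50.  54.]
 [ 11.  13.  11.   1.   1.   0.   0.   0.  36.  44.  43.  47.]
 [  1.  12.   8.   1.  -1.   0.   1.  -2.  -1.  35.  34.  -1.]
 [ -1.   2.   0.   2.   1.  -1.   1.   1.  -1.   0.   0.  -1.]
 [  1.  -0.  -0.  -0.  -1.   1.  -1.  -0.   1.  -1.   2.   0.]
 [  0.   1.   2.   2.   1.   0.   1.   2.   1.   0.   0.  -1.]]
```

The fingers passed above battery 3. Depth in both the wrist and scene views puts the real tips about 35 mm above the desk while the reported TCP is at z = 7 mm. So I'll trust the depth images and go back to descend by sight.

Call:
jog_arm:
  steps:
    - {"dx": -0.1, "dy": 0.4, "dz": 0.1, "twist": 0.0}
    - {"dx": -0.25, "dy": 1.0, "dz": 0.1, "twist": 0.0}
    - {"dx": -0.35, "dy": 1.4, "dz": 0.05, "twist": 0.0}
    - {"dx": -0.35, "dy": 1.42, "dz": -0.1, "twist": 0.0}
    - {"dx": -0.35, "dy": 1.42, "dz": -0.2, "twist": 0.0}

```text
t: 3.42
tool_pos: [0.5187, 0.0429, -0.0055]
tool_rot: [0.305, -3.122, 0.01]
contact_force: [-0.4, 1.1, 1.2]
opening: -0.0
```

```bash
cat > tip.py <<'E'
from m import *
def world(d):
    z=d['range_z'];E=d['extrinsics'];v,u=np.mgrid[:420,:560]
    W=np.stack([(u-d['cx'])/d['fx']*z,(v-d['cy'])/d['fy']*z,z],-1)@E[:3,:3].T+E[:3,3]
    W[z<=0]=9;return W
def tip(tag):
    d=grab('wrist',tag);W=world(d);o=ctrl.get_obs()
    for v in range(225,275,3): print(v,(W[v,262:296:6]*1e3).round(0)[:, [0,2]].astype(int).tolist())
    print(o['t'],o['tool_pos'].round(4),o['contact_force'].round(2),o['opening'])
    return d
E
python3 - <<'E'
from tip import *
tip('w3');d=grab('scene','s3')
cv2.imwrite('pics/s3z.png',cv2.resize(d['frame'][180:300,220:380],None,fx=5,fy=5,interpolation=2)[:600,:800,::-1])
W=world(d); p=ctrl.get_obs()['tool_pos']
m=(abs(W[...,0]-p[0])<.03)&(abs(W[...,1]-p[1])<.025)&(W[...,2]>.004)&(W[...,2]<.06)
print((W[m][np.argsort(W[m][:,2])[:8]]*1e3).round(0).tolist())
E
```

```text
225 [[506, -1], [505, -1], [504, 0], [504, 0], [503, 0], [502, 0]]
228 [[507, -1], [506, 1], [506, 0], [506, -1], [505, -1], [504, 0]]
231 [[508, 0], [508, -1], [507, 1], [507, 0], [506, 1], [9000, 9000]]
234 [[510, -1], [509, 1], [509, -1], [508, -1], [508, 0], [507, 0]]
237 [[511, 0], [511, 0], [510, 0], [510, 0], [509, -1], [509, 0]]
240 [[513, 0], [512, 0], [512, 0], [511, 1], [511, 0], [510, 0]]
243 [[515, 0], [514, 1], [513, 0], [513, 0], [512, -1], [512, -1]]
246 [[516, 1], [515, 0], [515, 0], [515, -1], [514, 0], [513, 0]]
249 [[517, 1], [9000, 9000], [516, 1], [516, 0], [516, -1], [515, -1]]
252 [[509, 23], [509, 22], [508, 23], [508, 23], [508, 23], [507, 23]]
255 [[509, 27], [509, 25], [508, 27], [508, 27], [507, 27], [507, 26]]
258 [[509, 29], [509, 30], [508, 30], [508, 29], [507, 30], [507, 30]]
261 [[509, 32], [509, 33], [509, 32], [507, 33], [508, 31], [507, 32]]
264 [[509, 35], [509, 35], [509, 35], [508, 35], [507, 35], [507, 34]]
267 [[509, 38], [509, 38], [509, 37], [508, 39], [508, 37], [507, 37]]
270 [[509, 41], [509, 40], [508, 40], [508, 41], [508, 39], [507, 41]]
273 [[509, 44], [509, 43], [508, 43], [508, 43], [507, 44], [507, 43]]
3.475 [ 0.5182  0.0426 -0.0063] [-1.3  -0.32 -0.36] 5.613718578304348e-05
[[514.0, 37.0, 18.0], [507.0, 44.0, 20.0], [509.0, 34.0, 22.0], [506.0, 47.0, 22.0], [507.0, 38.0, 22.0], [507.0, 44.0, 24.0], [508.0, 36.0, 24.0], [506.0, 40.0, 25.0]]
```

View pics/s3z.png

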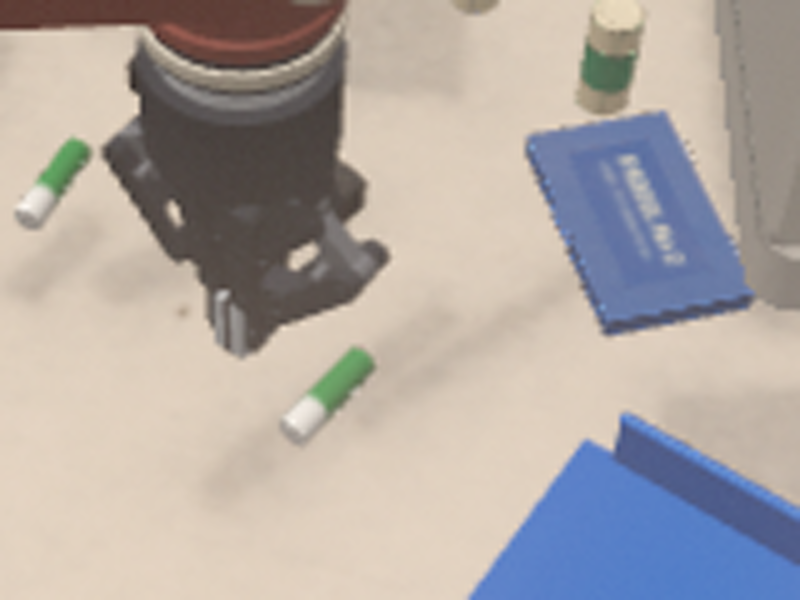

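View pics/w3.png

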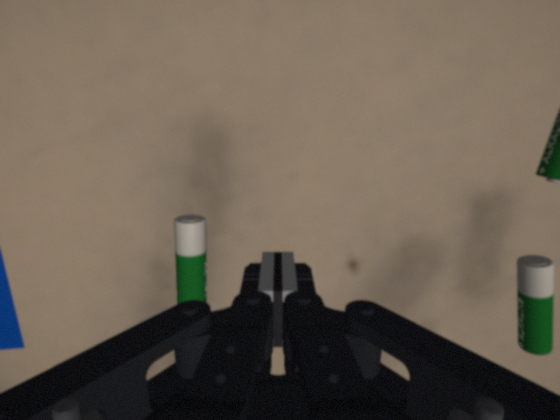

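Call:
jog_arm:
  steps:
    - {"dx": 0.02, "dy": 0.0, "dz": -0.1, "twist": 0.0}
    - {"dx": 0.03, "dy": 0.0, "dz": -0.2, "twist": 0.0}
    - {"dx": 0.03, "dy": 0.0, "dz": -0.25, "twist": 0.0}

```text
t: 3.9
tool_pos: [0.5198, 0.0423, -0.0216]
tool_rot: [0.303, -3.12, 0.009]
contact_force: [0.5, 0.0, 0.5]
opening: 0.0002
```

```bash
python3 - <<'E'
from tip import *
tip('w4')
E
```

```text
225 [[501, 0], [501, 0], [500, 0], [500, 0], [499, 1], [499, -1]]
228 [[502, 0], [502, 0], [501, 0], [501, 0], [500, 1], [500, 0]]
231 [[504, 0], [503, 1], [503, 0], [503, -1], [502, 0], [501, 0]]
234 [[505, 0], [505, 0], [504, 0], [504, 0], [503, -1], [502, 1]]
237 [[507, 0], [506, 0], [505, 0], [505, 0], [505, 0], [504, 0]]
240 [[508, 0], [507, 1], [507, -1], [506, 0], [505, 1], [505, 0]]
243 [[509, 0], [509, 0], [508, 1], [507, 1], [507, 1], [507, 0]]
246 [[511, 0], [510, 0], [510, 0], [509, 0], [509, 0], [508, 1]]
249 [[512, 1], [511, 1], [511, 0], [510, 1], [510, 0], [510, 0]]
252 [[511, 7], [510, 7], [510, 7], [509, 7], [509, 7], [508, 6]]
255 [[510, 11], [510, 10], [510, 10], [509, 10], [509, 10], [508, 9]]
258 [[511, 12], [510, 14], [510, 13], [509, 14], [509, 13], [508, 14]]
261 [[510, 17], [510, 16], [510, 16], [509, 16], [508, 17], [509, 15]]
264 [[9000, 9000], [510, 19], [509, 20], [509, 19], [509, 19], [509, 18]]
267 [[511, 21], [510, 21], [510, 22], [509, 22], [509, 22], [509, 21]]
270 [[511, 24], [510, 25], [510, 23], [509, 24], [509, 23], [509, 24]]
273 [[511, 26], [510, 26], [510, 27], [509, 28], [508, 28], [509, 26]]
3.95 [ 0.5196  0.0423 -0.0218] [-0.24  0.81 -0.39] -0.00012244823210444302
```

The tips are now at about 6 mm with no contact, so I'll push battery 3.

Call:
jog_arm:
  steps:
    - {"dx": 0.06, "dy": -0.25, "dz": 0.0, "twist": 0.0}
    - {"dx": 0.12, "dy": -0.5, "dz": 0.0, "twist": 0.0}
    - {"dx": 0.18, "dy": -0.75, "dz": 0.0, "twist": 0.0}
    - {"dx": 0.24, "dy": -1.0, "dz": 0.0, "twist": 0.0}
    - {"dx": 0.3, "dy": -1.3, "dz": 0.0, "twist": 0.0}

```text
t: 4.58
tool_pos: [0.5379, -0.0369, -0.0217]
tool_rot: [0.302, -3.12, 0.009]
contact_force: [0.9, -0.3, 1.4]
opening: -0.0
```

```bash
python3 - <<'E'
from tip import *
d=grab('wrist','w5');o=ctrl.get_obs()
print(o['t'],o['tool_pos'].round(4),o['contact_force'].round(2))
for r in bats(d):print(*r)
E
```

```text
4.625 [ 0.5386 -0.0388 -0.0214] [-0.91 -2.42  1.42]
[227.3 286.4] 882 [ 0.5461 -0.0567] 173.4 0.0227
```

View pics/w5.png

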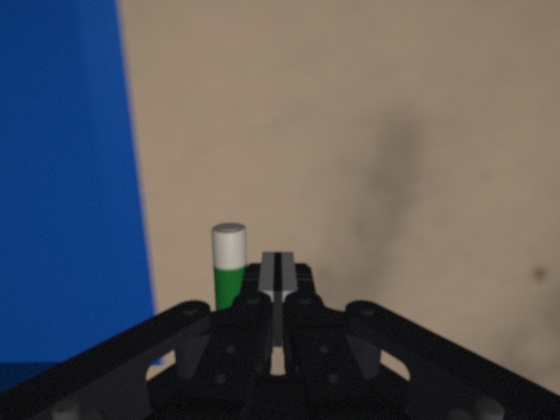

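Battery 3 is moving square against the fingers (silver end at (229,245), finger at (278,270)).

Call:
jog_arm:
  steps:
    - {"dx": 0.06, "dy": -0.25, "dz": 0.0, "twist": 0.0}
    - {"dx": 0.12, "dy": -0.5, "dz": 0.0, "twist": 0.0}
    - {"dx": 0.18, "dy": -0.75, "dz": 0.0, "twist": 0.0}
    - {"dx": 0.24, "dy": -1.0, "dz": 0.0, "twist": 0.0}
    - {"dx": 0.3, "dy": -1.3, "dz": 0.0, "twist": 0.0}

```text
t: 5.25
tool_pos: [0.5607, -0.113, -0.0146]
tool_rot: [-0.3, 3.127, 0.001]
contact_force: [-6.4, 22.5, 33.3]
opening: 0.0001
```

```bash
cat > look.py <<'E'
import sys
from tip import *
t=sys.argv[1]
d=grab('wrist','w'+t);e=grab('scene','s'+t);o=ctrl.get_obs()
print(o['t'],o['tool_pos'].round(4),o['contact_force'].round(2))
im=np.hstack([cv2.resize(d['frame'],(400,300)),cv2.resize(e['frame'][150:390,220:540],(400,300))])
cv2.imwrite('pics/c%s.png'%t,im[:,:,::-1])
E
python3 look.py 6
```

```text
5.35 [ 0.5614 -0.1157 -0.0146] [-5.59 13.87 30.24]
```

View pics/c6.png

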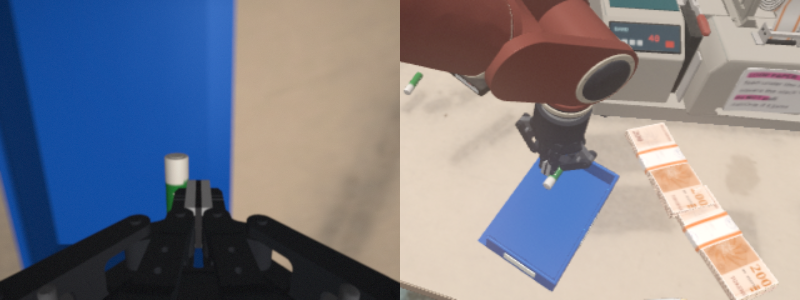

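The force rose to 30 N upward at the lip, so I'll lift slightly and check what the fingers are touching.

Call:
jog_arm:
  steps:
    - {"dx": 0.0, "dy": 0.0, "dz": 0.05, "twist": 0.0}
    - {"dx": 0.0, "dy": 0.02, "dz": 0.05, "twist": 0.0}

```text
t: 5.6
tool_pos: [0.5624, -0.1152, -0.0107]
tool_rot: [-0.299, 3.124, -0.008]
contact_force: [0.1, -0.0, 0.2]
opening: 0.0001
```

```bash
python3 - <<'E'
from tip import *
tip('w7')
d=dict(np.load('w7.npz'));W=world(d)
m=(abs(W[...,0]-.55)<.06)&(abs(W[...,1]+.12)<.07)
# tray floor / battery heights around
for y in np.arange(-.19,-.05,.01):
    print('%.2f'%y,[int(1e3*np.median(q)) if len(q:=W[(abs(W[...,0]-x)<.004)&(abs(W[...,1]-y)<.004)][:,2])>3 else -99 for x in np.arange(.48,.60,.01)])
E
```

```text
225 [[546, 2], [546, 1], [545, 2], [545, 2], [544, 2], [544, 1]]
228 [[548, 2], [547, 2], [547, 2], [546, 3], [546, 2], [545, 1]]
231 [[549, 2], [549, 2], [548, 2], [548, 2], [547, 2], [547, 2]]
234 [[551, 3], [550, 2], [550, 2], [549, 3], [549, 1], [548, 2]]
237 [[552, 3], [552, 2], [551, 3], [551, 2], [550, 2], [550, 2]]
240 [[554, 1], [553, 2], [553, 2], [552, 2], [552, 2], [551, 1]]
243 [[555, 4], [555, 2], [554, 1], [553, 2], [553, 3], [553, 1]]
246 [[556, 3], [556, 3], [556, 2], [555, 2], [9000, 9000], [554, 3]]
249 [[558, 2], [557, 3], [557, 2], [556, 3], [556, 2], [555, 2]]
252 [[552, 19], [552, 18], [552, 18], [552, 17], [550, 19], [550, 18]]
255 [[553, 21], [553, 20], [552, 21], [551, 22], [551, 22], [550, 21]]
258 [[553, 24], [553, 23], [552, 24], [551, 25], [551, 25], [551, 23]]
261 [[552, 28], [553, 26], [552, 27], [551, 27], [551, 26], [550, 27]]
264 [[553, 30], [552, 30], [551, 31], [552, 29], [551, 30], [550, 30]]
267 [[553, 32], [552, 32], [552, 32], [552, 32], [551, 32], [551, 32]]
270 [[553, 35], [9000, 9000], [552, 35], [550, 37], [551, 35], [551, 35]]
273 [[552, 38], [552, 38], [552, 37], [551, 38], [551, 37], [551, 37]]
5.65 [ 0.5614 -0.1148 -0.0117] [-0.03  0.47 -0.28] 0.0002017948789216773
-0.19 [2, 2, 2, 2, 1, 2, 2, 2, 1, 1, 2, 1]
-0.18 [2, 2, 2, 2, 2, 2, 2, 2, 1, 2, 2, 2]
-0.17 [2, 2, 2, 2, 2, 2, 2, 2, 95, 2, 1, 2]
-0.16 [2, 2, 2, 2, 2, 2, 1, 2, 92, 2, 2, 2]
-0.15 [2, 2, 2, 1, 2, 2, 2, 2, 81, 85, 63, 2]
-0.14 [2, 2, 2, 2, 2, 2, 2, 14, 70, 69, 2, 2]
-0.13 [2, 2, 2, 2, 2, 2, 11, 91, 28, 15, 13, 1]
-0.12 [1, 2, 2, 2, 2, 2, 2, 84, 50, 62, -99, -99]
-0.11 [0, 0, 1, 1, 1, 2, 95, 65, 59, 60, -99, -99]
-0.10 [0, 0, 0, 0, 0, 0, 96, 58, 1, 0, -99, -99]
-0.09 [0, 0, 0, 0, 0, 0, 0, 71, 69, 0, 0, -99]
-0.08 [0, 0, 0, 0, 0, 0, 81, 86, 74, 0, 0, -99]
-0.07 [0, 0, 0, 0, 0, 0, 92, 0, 0, 0, 0, -99]
-0.06 [0, 0, 0, 0, 0, 0, 93, 0, 0, 0, 0, -99]
-0.05 [0, 0, 0, 0, 0, 0, 0, 0, 0, 0, 0, -99]
```

View pics/w7.png

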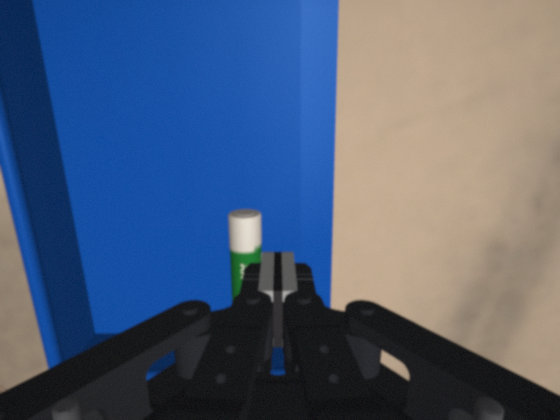

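The tips had ridden up onto battery 3 at the lip (tip at about 14 mm, battery on the tray floor at x≈245 in the wrist image). I'll back off, lower a bit more and resume gently.

Call:
jog_arm:
  steps:
    - {"dx": -0.02, "dy": 0.12, "dz": 0.02, "twist": 0.0}
    - {"dx": -0.06, "dy": 0.27, "dz": 0.0, "twist": 0.0}
    - {"dx": -0.06, "dy": 0.27, "dz": -0.1, "twist": 0.0}
    - {"dx": -0.06, "dy": 0.27, "dz": -0.19, "twist": 0.0}

```text
t: 6.15
tool_pos: [0.5576, -0.0985, -0.0228]
tool_rot: [-0.3, 3.127, -0.006]
contact_force: [-11.8, 4.2, 31.4]
opening: 0.0001
```

```bash
python3 look.py 8; python3 - <<'E'
from tip import *
d=dict(np.load('w8.npz'));W=world(d)
print(W[252:262:3,270:290:8,2].round(4).tolist())
for r in bats(d):print(*r)
E
```

```text
6.25 [ 0.5575 -0.0984 -0.0224] [-5.03  2.07  9.63]
[[0.0063, 0.0056, 0.0056], [0.0087, 0.0083, 0.0092], [0.0118, 0.0115, 0.013], [0.015, 0.0145, 0.016]]
[203.8 285.9] 1020 [ 0.5666 -0.1282] -157.9 0.0223
```

View pics/w8.png

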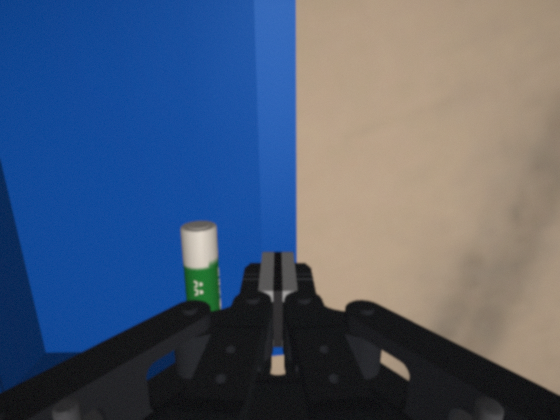

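```bash
python3 - <<'E'
from tip import *
d=dict(np.load('s8.npz'))
cv2.imwrite('pics/s8z.png',cv2.resize(d['frame'][190:310,260:420],None,fx=5,fy=5,interpolation=2)[:600,:800,::-1])
W=world(d)
m=(abs(W[...,0]-.57)<.08)&(abs(W[...,1]+.1)<.08)&(W[...,2]>.01)&(W[...,2]<.09)
Z=W[m]
for z in np.arange(.01,.1,.01):
    q=Z[(Z[:,2]>=z)&(Z[:,2]<z+.01)]
    if len(q): print('%.2f'%z,len(q),q.min(0).round(3),q.max(0).round(3))
E
```

```text
0.01 241 [ 0.538 -0.18   0.01 ] [ 0.616 -0.087  0.02 ]
0.02 101 [ 0.544 -0.179  0.02 ] [ 0.616 -0.086  0.03 ]
0.03 87 [ 0.544 -0.18   0.03 ] [ 0.619 -0.088  0.04 ]
0.04 55 [ 0.54  -0.129  0.04 ] [ 0.561 -0.069  0.05 ]
0.05 173 [ 0.538 -0.137  0.05 ] [ 0.571 -0.061  0.06 ]
0.06 104 [ 0.536 -0.145  0.06 ] [ 0.576 -0.053  0.07 ]
0.07 148 [ 0.535 -0.152  0.07 ] [ 0.567 -0.049  0.08 ]
0.08 163 [ 0.533 -0.16   0.08 ] [ 0.562 -0.041  0.09 ]
```

View pics/s8z.png

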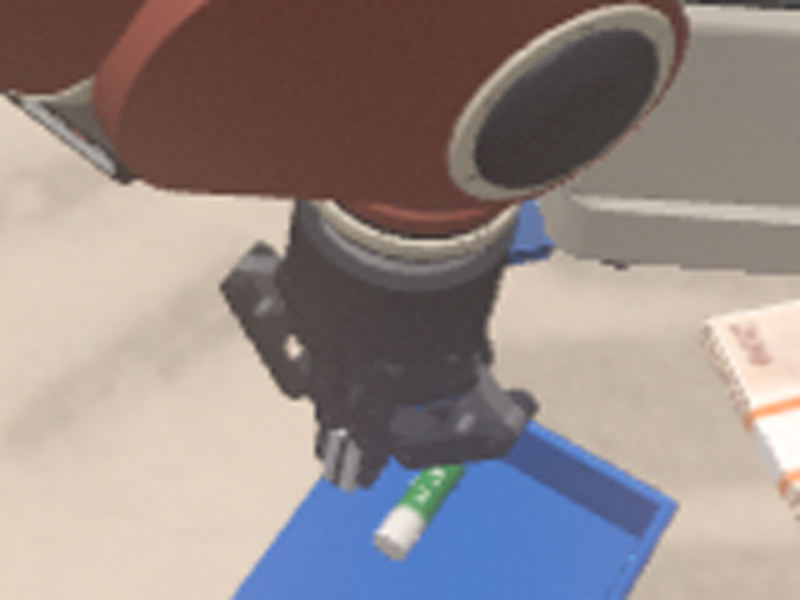

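The tips evidently sit a few mm lower than the visible pad edge and are brushing the ramp. I'll raise 5 mm and continue the push.

Call:
jog_arm:
  steps:
    - {"dx": 0.0, "dy": 0.0, "dz": 0.08, "twist": 0.0}
    - {"dx": 0.04, "dy": -0.2, "dz": 0.08, "twist": 0.0}
    - {"dx": 0.08, "dy": -0.4, "dz": 0.08, "twist": 0.0}
    - {"dx": 0.12, "dy": -0.6, "dz": 0.08, "twist": 0.0}
    - {"dx": 0.16, "dy": -0.8, "dz": 0.08, "twist": 0.0}

```text
t: 6.88
tool_pos: [0.5673, -0.1474, -0.0177]
tool_rot: [0.298, -3.127, 0.004]
contact_force: [0.0, 0.4, 2.4]
opening: -0.0002
```

```bash
python3 look.py 9
```

```text
6.975 [ 0.5675 -0.148  -0.0176] [0.2  0.14 0.02]
```

View pics/c9.png

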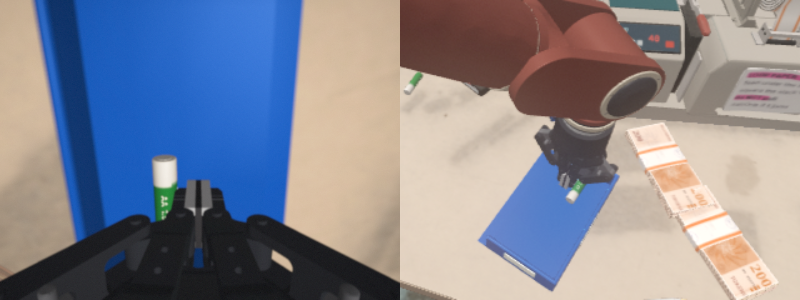

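Call:
jog_arm:
  steps:
    - {"dx": 0.03, "dy": -0.15, "dz": 0.0, "twist": 0.0}
    - {"dx": 0.06, "dy": -0.3, "dz": 0.0, "twist": 0.0}
    - {"dx": 0.07, "dy": -0.35, "dz": 0.0, "twist": 0.0}
    - {"dx": 0.05, "dy": -0.25, "dz": 0.1, "twist": 0.0}
    - {"dx": 0.0, "dy": 0.0, "dz": 0.7, "twist": 0.0}

```text
t: 7.6
tool_pos: [0.565, -0.1469, 0.0223]
tool_rot: [0.295, -3.122, 0.001]
contact_force: [1.4, 0.6, 0.9]
opening: -0.0
```

Call:
jog_arm:
  steps:
    - {"dx": -0.3, "dy": 0.5, "dz": 0.8, "twist": 0.0}
    - {"dx": -0.6, "dy": 1.4, "dz": 1.2, "twist": -0.2}
    - {"dx": -0.9, "dy": 2.3, "dz": 1.2, "twist": -0.4}
    - {"dx": -1.3, "dy": 3.2, "dz": 1.2, "twist": -0.6}
    - {"dx": -1.8, "dy": 4.1, "dz": 1.2, "twist": -0.8}

```text
t: 8.22
tool_pos: [0.456, 0.1011, 0.0949]
tool_rot: [0.075, -3.136, -0.0]
contact_force: [0.4, 0.9, 0.4]
opening: -0.0001
```

```bash
python3 look.py 10;  python3 - <<'E'
from tip import *
d=grab('top','t10')
for r in bats(d):print(*r)
cv2.imwrite('pics/t10z.png',cv2.resize(d['frame'][100:300,180:447],None,fx=3,fy=3)[:600,:800,::-1])
E
```

```text
8.325 [0.4538 0.1035 0.0939] [ 0.47 -0.36  0.15]
[249.4  34.6] 84 [1.008  0.1721] -175.9 0.0455
[406.4 203.6] 68 [ 0.5841 -0.187 ] -170.8 0.0322
[256. 272.] 35 [0.4329 0.1558] -179.3 0.0135
```

View pics/t10z.png

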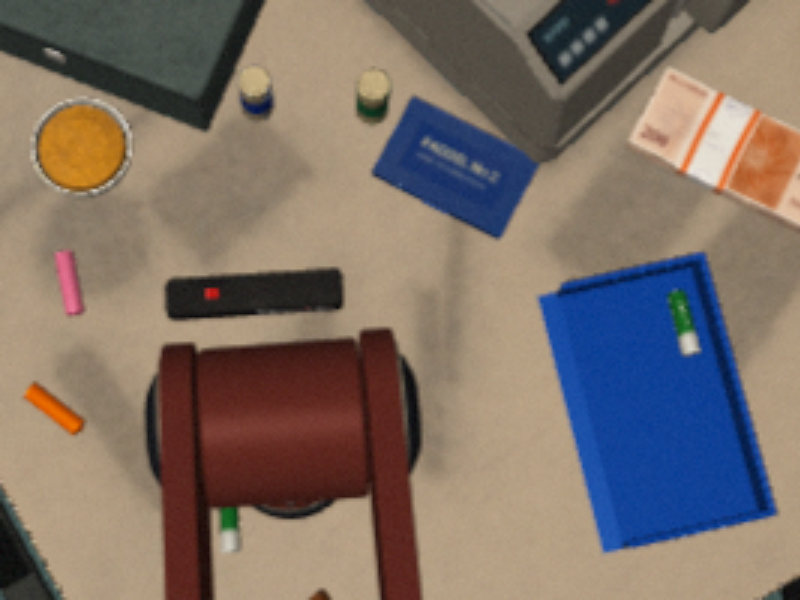

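View pics/c10.png

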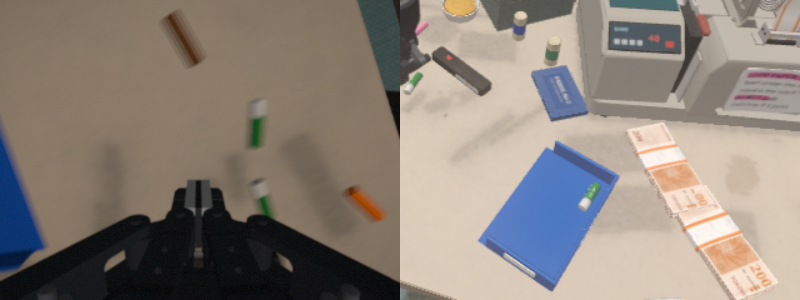

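Battery 3 lies inside near the back (zoom (684,322)) and the torch is unmoved. Battery 1 is next.

Call:
jog_arm:
  steps:
    - {"dx": -0.2, "dy": 0.75, "dz": 0.0, "twist": 0.0}
    - {"dx": -0.43, "dy": 1.5, "dz": -0.1, "twist": 0.0}
    - {"dx": -0.43, "dy": 1.53, "dz": -0.9, "twist": 0.0}
    - {"dx": -0.43, "dy": 1.53, "dz": -1.6, "twist": 0.0}
    - {"dx": -0.43, "dy": 1.53, "dz": -1.86, "twist": 0.0}

```text
t: 9.0
tool_pos: [0.4278, 0.1924, -0.0197]
tool_rot: [0.084, -3.131, 0.002]
contact_force: [-0.8, 0.4, 0.4]
opening: 0.0002
```

```bash
python3 look.py 11; python3 - <<'E'
from tip import *
for r in bats(dict(np.load('w11.npz'))):print(*r)
E
```

```text
9.1 [ 0.4286  0.1926 -0.0186] [-0.    0.82  0.84]
[193.1 283.3] 1012 [0.4335 0.1565] 172.0 0.0198
```

View pics/w11.png

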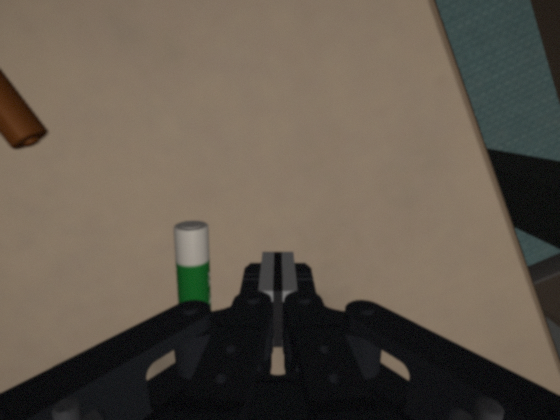

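Call:
jog_arm:
  steps:
    - {"dx": 0.02, "dy": -0.25, "dz": 0.0, "twist": 0.0}
    - {"dx": 0.04, "dy": -0.5, "dz": 0.0, "twist": 0.0}
    - {"dx": 0.06, "dy": -0.8, "dz": 0.0, "twist": 0.0}
    - {"dx": 0.08, "dy": -1.1, "dz": 0.0, "twist": 0.0}
    - {"dx": 0.11, "dy": -1.4, "dz": 0.0, "twist": 0.1}

```text
t: 9.72
tool_pos: [0.4365, 0.1072, -0.017]
tool_rot: [0.11, -3.134, 0.001]
contact_force: [0.3, 0.7, 1.3]
opening: -0.0
```

Call:
jog_arm:
  steps:
    - {"dx": 0.03, "dy": -0.3, "dz": 0.0, "twist": 0.1}
    - {"dx": 0.06, "dy": -0.6, "dz": 0.0, "twist": 0.2}
    - {"dx": 0.09, "dy": -0.9, "dz": 0.0, "twist": 0.3}
    - {"dx": 0.12, "dy": -1.2, "dz": 0.0, "twist": 0.35}
    - {"dx": 0.15, "dy": -1.5, "dz": 0.0, "twist": 0.4}

```text
t: 10.35
tool_pos: [0.4467, 0.0156, -0.0154]
tool_rot: [0.218, -3.131, 0.002]
contact_force: [-0.1, 0.5, 0.2]
opening: 0.0003
```

```bash
python3 look.py 12
```

```text
10.45 [ 0.4468  0.0151 -0.0155] [0.32 0.36 0.46]
```

View pics/c12.png

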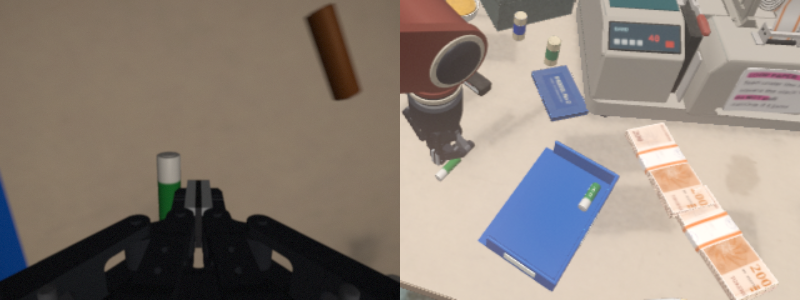

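Call:
jog_arm:
  steps:
    - {"dx": 0.03, "dy": -0.25, "dz": -0.05, "twist": 0.1}
    - {"dx": 0.06, "dy": -0.55, "dz": -0.05, "twist": 0.2}
    - {"dx": 0.09, "dy": -0.85, "dz": -0.05, "twist": 0.2}
    - {"dx": 0.12, "dy": -1.1, "dz": -0.05, "twist": 0.2}
    - {"dx": 0.15, "dy": -1.35, "dz": -0.05, "twist": 0.2}

```text
t: 11.08
tool_pos: [0.4575, -0.0658, -0.0164]
tool_rot: [-0.268, 3.129, -0.001]
contact_force: [-1.0, 5.9, 6.6]
opening: 0.0001
```

Call:
jog_arm:
  steps:
    - {"dx": 0.02, "dy": -0.2, "dz": 0.0, "twist": 0.0}
    - {"dx": 0.05, "dy": -0.4, "dz": 0.0, "twist": 0.0}
    - {"dx": 0.08, "dy": -0.6, "dz": 0.0, "twist": 0.0}
    - {"dx": 0.11, "dy": -0.8, "dz": 0.0, "twist": 0.0}

```text
t: 11.58
tool_pos: [0.4652, -0.1117, -0.0143]
tool_rot: [-0.266, 3.128, 0.009]
contact_force: [-2.8, 10.1, 15.5]
opening: 0.0001
```

```bash
python3 look.py 13
```

```text
11.675 [ 0.4659 -0.1141 -0.0143] [-2.7   3.72 12.03]
```

View pics/c13.png

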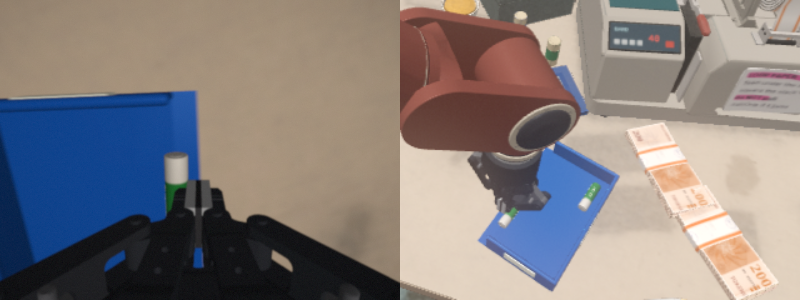

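It is riding up at the lip again, so I'll use the same remedy: lift, back off, lower and push on.

Call:
jog_arm:
  steps:
    - {"dx": 0.0, "dy": 0.0, "dz": 0.1, "twist": 0.0}
    - {"dx": -0.03, "dy": 0.15, "dz": 0.1, "twist": 0.0}
    - {"dx": -0.06, "dy": 0.3, "dz": 0.1, "twist": 0.0}
    - {"dx": -0.06, "dy": 0.32, "dz": 0.0, "twist": 0.0}
    - {"dx": -0.06, "dy": 0.32, "dz": -0.08, "twist": 0.0}

```text
t: 12.3
tool_pos: [0.4618, -0.0945, -0.02]
tool_rot: [-0.267, 3.127, 0.001]
contact_force: [0.2, 0.7, 0.0]
opening: -0.0004
```

```bash
python3 look.py 14
```

```text
12.4 [ 0.4614 -0.0946 -0.0202] [ 0.29 -0.67  0.18]
```

View pics/c14.png

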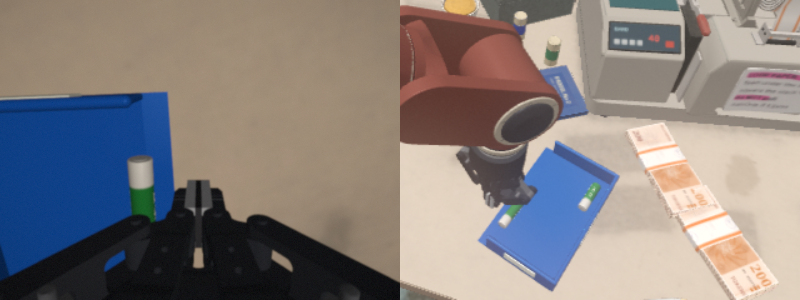

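Call:
jog_arm:
  steps:
    - {"dx": 0.02, "dy": -0.15, "dz": 0.02, "twist": 0.0}
    - {"dx": 0.04, "dy": -0.3, "dz": 0.03, "twist": 0.0}
    - {"dx": 0.06, "dy": -0.45, "dz": 0.03, "twist": 0.0}
    - {"dx": 0.08, "dy": -0.6, "dz": 0.03, "twist": 0.0}
    - {"dx": 0.1, "dy": -0.75, "dz": 0.03, "twist": 0.0}

```text
t: 13.02
tool_pos: [0.4676, -0.1404, -0.0183]
tool_rot: [-0.266, 3.128, 0.002]
contact_force: [-0.0, 0.4, 0.4]
opening: 0.0001
```

```bash
python3 look.py 15
```

```text
13.125 [ 0.4677 -0.1406 -0.0183] [-0.52  0.43 -0.15]
```

View pics/c15.png

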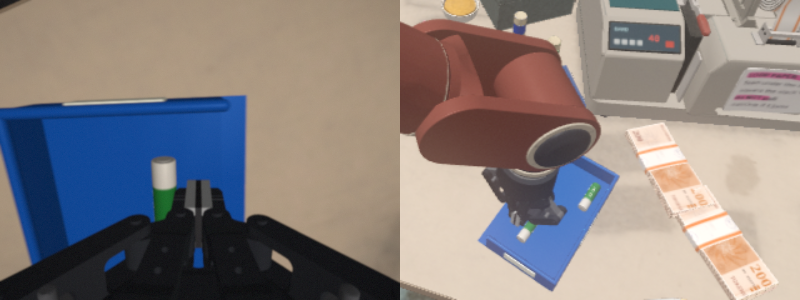

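Call:
jog_arm:
  steps:
    - {"dx": 0.02, "dy": -0.2, "dz": 0.0, "twist": 0.0}
    - {"dx": 0.05, "dy": -0.4, "dz": 0.0, "twist": 0.0}
    - {"dx": 0.09, "dy": -0.6, "dz": 0.0, "twist": 0.0}
    - {"dx": 0.1, "dy": -0.65, "dz": 0.0, "twist": 0.0}
    - {"dx": 0.05, "dy": -0.4, "dz": 0.2, "twist": 0.0}

```text
t: 13.75
tool_pos: [0.4702, -0.1651, -0.0069]
tool_rot: [-0.262, 3.13, 0.002]
contact_force: [-0.5, 1.2, 0.4]
opening: 0.0003
```

Call:
jog_arm:
  steps:
    - {"dx": 0.0, "dy": 0.3, "dz": 0.8, "twist": 0.0}
    - {"dx": 0.1, "dy": 1.2, "dz": 1.6, "twist": -0.4}
    - {"dx": 0.2, "dy": 2.1, "dz": 1.8, "twist": -1.0}
    - {"dx": 0.3, "dy": 3.0, "dz": 1.8, "twist": -1.5}
    - {"dx": 0.4, "dy": 4.0, "dz": 1.8, "twist": -2.0}

```text
t: 14.38
tool_pos: [0.4945, 0.0765, 0.1019]
tool_rot: [0.291, 3.125, 0.002]
contact_force: [0.8, 0.3, -0.3]
opening: -0.0002
```

```bash
python3 look.py 16;  python3 - <<'E'
from tip import *
d=grab('top','t16')
for r in bats(d):print(*r)
for r in bats(dict(np.load('w16.npz'))):print('w',*r)
cv2.imwrite('pics/t16z.png',cv2.resize(d['frame'][100:300,180:447],None,fx=3,fy=3)[:600,:800,::-1])
E
```

```text
14.475 [0.494  0.0796 0.1013] [ 0.27 -0.56 -0.32]
[249.4  34.5] 84 [1.0081 0.1722] -175.2 0.046
[406.4 203.7] 66 [ 0.584  -0.1868] -170.1 0.0321
[246.1 231.6] 42 [0.524  0.1782] -156.0 0.0286
[414.  246.4] 73 [ 0.4862 -0.1986] -171.5 0.0305
w [416.1 218.3] 292 [0.5271 0.1805] -157.8 0.0285
w [  5.9 357. ] 300 [ 0.588  -0.1816] 167.8 0.031
```

View pics/t16z.png

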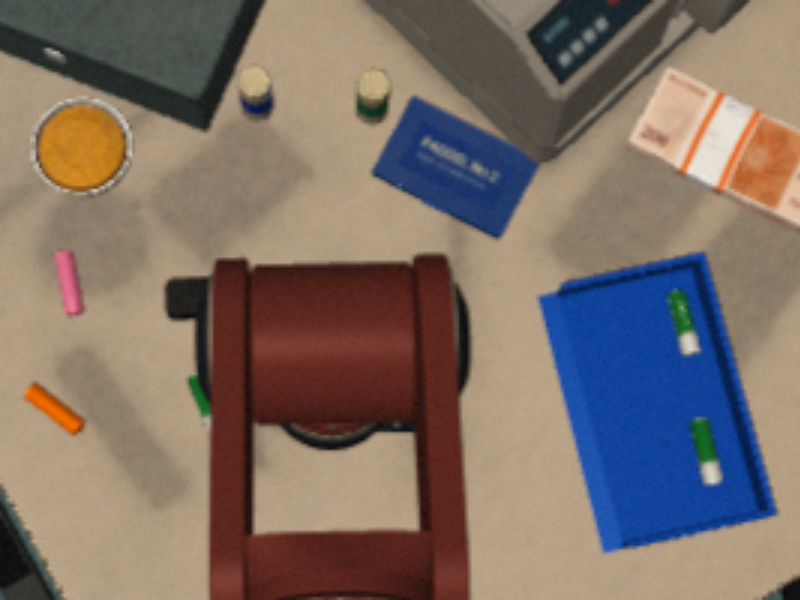

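View pics/c16.png

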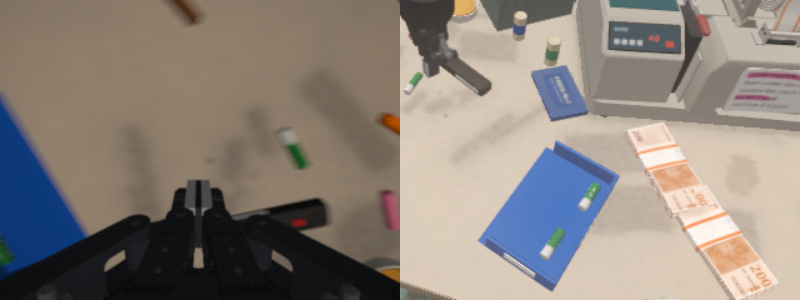

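Batteries 3 and 1 are inside the tray. Battery 2 is next.

Call:
jog_arm:
  steps:
    - {"dx": 0.0, "dy": 0.7, "dz": 0.0, "twist": 0.9}
    - {"dx": 0.1, "dy": 1.4, "dz": 0.0, "twist": 1.8}
    - {"dx": 0.13, "dy": 2.1, "dz": 0.0, "twist": 2.7}
    - {"dx": 0.13, "dy": 2.15, "dz": -0.3, "twist": 3.4}
    - {"dx": 0.13, "dy": 2.15, "dz": -1.0, "twist": 3.4}

```text
t: 15.15
tool_pos: [0.5044, 0.2064, 0.0428]
tool_rot: [-0.65, 3.067, 0.002]
contact_force: [0.6, -0.1, -0.3]
opening: 0.0
```

```bash
python3 look.py 17;  python3 - <<'E'
from tip import *
from scipy.spatial.transform import Rotation as R
print(R.from_rotvec(ctrl.get_obs()['tool_rot']).as_matrix()[:2,1])
for r in bats(dict(np.load('w17.npz'))):print('w',*r)
E
```

```text
15.25 [0.4977 0.2042 0.036 ] [-1.77  0.02 -0.12]
[-0.40383374  0.91482825]
w [218.6 235.7] 875 [0.5235 0.1763] -158.8 0.03
```

View pics/c17.png

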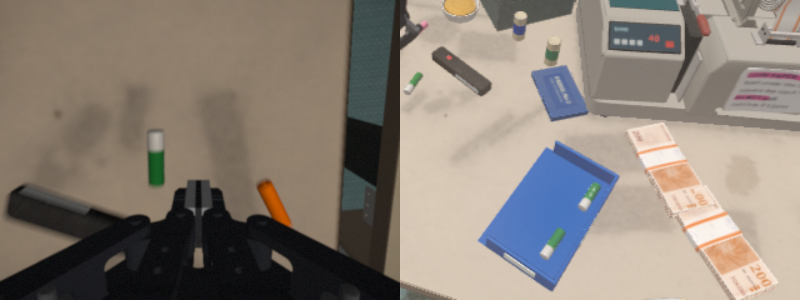

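Call:
jog_arm:
  steps:
    - {"dx": 0.06, "dy": 0.02, "dz": -0.4, "twist": 0.0}
    - {"dx": 0.06, "dy": 0.02, "dz": -0.8, "twist": 0.0}
    - {"dx": 0.06, "dy": 0.02, "dz": -0.93, "twist": 0.0}
    - {"dx": 0.06, "dy": 0.02, "dz": -0.93, "twist": 0.0}

```text
t: 15.75
tool_pos: [0.5017, 0.205, -0.0192]
tool_rot: [0.645, -3.065, -0.001]
contact_force: [0.5, -0.2, -0.2]
opening: 0.0002
```

```bash
python3 look.py 18
```

```text
15.85 [ 0.5026  0.2054 -0.0183] [-0.19  0.07  0.63]
```

View pics/w18.png

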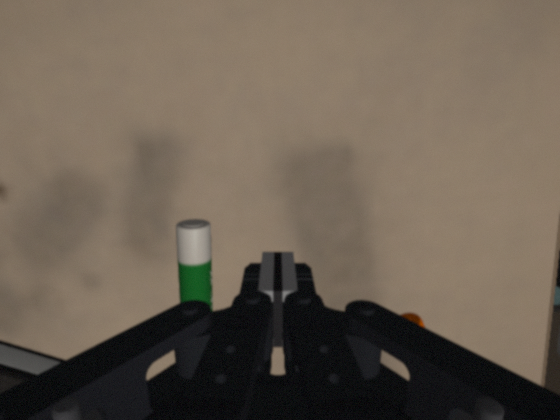

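Call:
jog_arm:
  steps:
    - {"dx": 0.09, "dy": -0.2, "dz": 0.0, "twist": 0.0}
    - {"dx": 0.15, "dy": -0.4, "dz": 0.0, "twist": -0.1}
    - {"dx": 0.2, "dy": -0.65, "dz": 0.0, "twist": -0.4}
    - {"dx": 0.23, "dy": -0.9, "dz": 0.0, "twist": -0.7}
    - {"dx": 0.26, "dy": -1.15, "dz": 0.0, "twist": -1.0}

```text
t: 16.48
tool_pos: [0.5189, 0.1356, -0.0177]
tool_rot: [0.37, -3.113, -0.003]
contact_force: [0.6, 2.6, 4.5]
opening: 0.0001
```

```bash
python3 look.py 19
```

```text
16.575 [ 0.5181  0.1346 -0.0185] [-0.65  0.02  0.22]
```

View pics/w19.png

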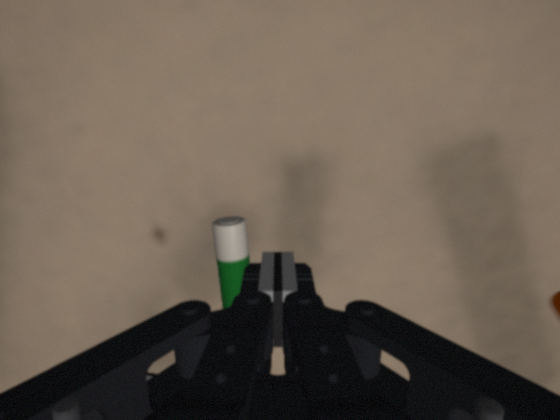

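Call:
jog_arm:
  steps:
    - {"dx": 0.01, "dy": -0.25, "dz": -0.01, "twist": -0.1}
    - {"dx": 0.01, "dy": -0.5, "dz": -0.01, "twist": -0.2}
    - {"dx": 0.01, "dy": -0.8, "dz": -0.01, "twist": -0.3}
    - {"dx": 0.01, "dy": -1.1, "dz": -0.01, "twist": -0.4}
    - {"dx": 0.01, "dy": -1.4, "dz": -0.01, "twist": -0.4}

```text
t: 17.2
tool_pos: [0.5186, 0.0492, -0.019]
tool_rot: [0.262, -3.122, -0.001]
contact_force: [0.4, 2.2, 3.3]
opening: 0.0001
```

```bash
python3 look.py 20
```

```text
17.3 [ 0.5183  0.0485 -0.0194] [0.35 0.77 0.07]
```

View pics/c20.png

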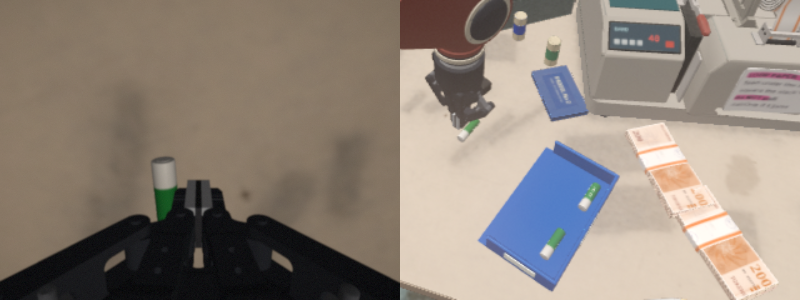

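Call:
jog_arm:
  steps:
    - {"dx": 0.0, "dy": -0.3, "dz": 0.0, "twist": 0.0}
    - {"dx": 0.0, "dy": -0.6, "dz": 0.0, "twist": 0.0}
    - {"dx": 0.0, "dy": -0.9, "dz": 0.0, "twist": 0.0}
    - {"dx": 0.0, "dy": -1.2, "dz": 0.0, "twist": 0.0}
    - {"dx": 0.0, "dy": -1.5, "dz": 0.0, "twist": 0.0}

```text
t: 17.92
tool_pos: [0.518, -0.0428, -0.0196]
tool_rot: [0.259, -3.121, 0.0]
contact_force: [0.3, 0.5, 0.2]
opening: -0.0002
```

Call:
jog_arm:
  steps:
    - {"dx": 0.0, "dy": -0.15, "dz": 0.0, "twist": 0.0}
    - {"dx": 0.0, "dy": -0.3, "dz": 0.0, "twist": 0.0}
    - {"dx": 0.0, "dy": -0.45, "dz": 0.0, "twist": 0.0}
    - {"dx": 0.0, "dy": -0.6, "dz": 0.0, "twist": 0.0}
    - {"dx": 0.0, "dy": -0.75, "dz": 0.0, "twist": 0.0}

```text
t: 18.55
tool_pos: [0.5181, -0.0878, -0.0194]
tool_rot: [0.259, -3.121, -0.001]
contact_force: [0.4, 6.4, 7.7]
opening: 0.0002
```

```bash
python3 look.py 21
```

```text
18.65 [ 0.5184 -0.0883 -0.0191] [0.09 1.09 3.  ]
```

View pics/c21.png

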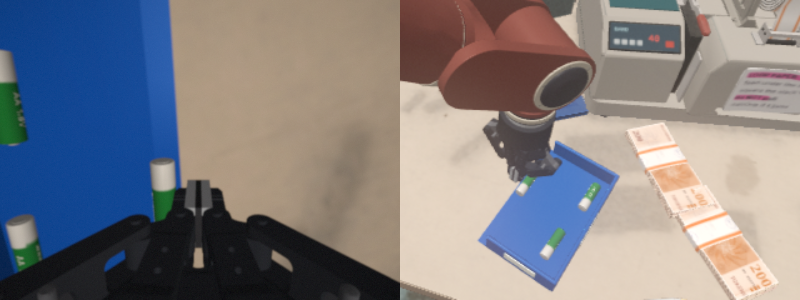

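Call:
jog_arm:
  steps:
    - {"dx": 0.01, "dy": -0.15, "dz": 0.02, "twist": 0.0}
    - {"dx": 0.02, "dy": -0.3, "dz": 0.02, "twist": 0.0}
    - {"dx": 0.03, "dy": -0.45, "dz": 0.02, "twist": 0.0}
    - {"dx": 0.04, "dy": -0.6, "dz": 0.02, "twist": 0.0}
    - {"dx": 0.05, "dy": -0.72, "dz": 0.02, "twist": 0.0}

```text
t: 19.27
tool_pos: [0.5215, -0.1321, -0.0178]
tool_rot: [0.258, -3.122, -0.001]
contact_force: [-0.1, 2.5, 2.7]
opening: 0.0002
```

```bash
python3 look.py 22
```

```text
19.375 [ 0.5213 -0.1325 -0.018 ] [-0.39  0.51 -1.17]
```

View pics/c22.png

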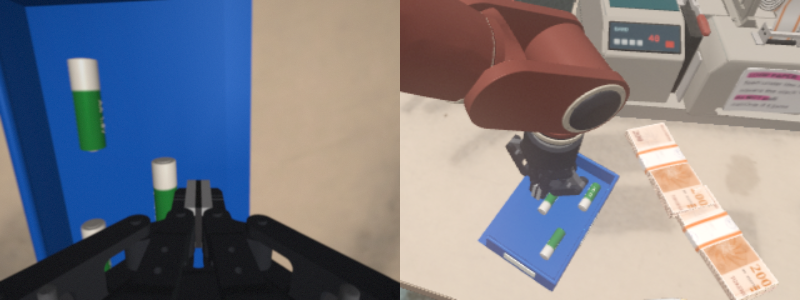

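Battery 2 is well past the lip. I'll back off, lift away and verify.

Call:
jog_arm:
  steps:
    - {"dx": 0.0, "dy": 0.2, "dz": 0.1, "twist": 0.0}
    - {"dx": 0.0, "dy": 0.4, "dz": 0.8, "twist": 0.0}
    - {"dx": 0.0, "dy": 0.6, "dz": 1.7, "twist": 0.0}
    - {"dx": -0.5, "dy": 1.2, "dz": 2.6, "twist": 0.0}
    - {"dx": -1.2, "dy": 1.8, "dz": 3.4, "twist": 0.0}

```text
t: 20.0
tool_pos: [0.4598, -0.0329, 0.1751]
tool_rot: [0.258, -3.123, 0.001]
contact_force: [0.9, 1.2, 1.5]
opening: 0.0001
```

Call:
jog_arm:
  steps:
    - {"dx": -0.4, "dy": 0.9, "dz": 0.0, "twist": 0.0}
    - {"dx": -0.8, "dy": 1.8, "dz": 0.0, "twist": 0.0}
    - {"dx": -1.0, "dy": 2.7, "dz": 0.0, "twist": 0.0}
    - {"dx": -1.2, "dy": 3.6, "dz": 0.0, "twist": 0.0}
    - {"dx": -1.4, "dy": 4.2, "dz": 0.0, "twist": 0.0}

```text
t: 20.62
tool_pos: [0.3742, 0.2214, 0.175]
tool_rot: [0.262, -3.123, 0.001]
contact_force: [0.5, 0.3, 0.5]
opening: -0.0001
```

```bash
python3 - <<'E'
from tip import *
d=grab('top','t23');o=ctrl.get_obs();print(o['t'],o['tool_pos'],o['contact_force'])
c=np.array([.515,-.161]);a=np.radians(12);Rm=np.array([[np.cos(a),np.sin(a)],[-np.sin(a),np.cos(a)]])
for r in bats(d):
    mu=r[2];t=np.radians(r[3]);ax=np.array([np.cos(t),np.sin(t)]);ax*=np.sign(-ax[0]);cc=mu+.010*ax
    print(*r,'tray',*[(Rm@(cc+s*ax-c)).round(3) for s in(0,.025,-.025)])
cv2.imwrite('pics/t23z.png',cv2.resize(d['frame'][100:300,180:447],None,fx=3,fy=3)[:600,:800,::-1])
# bystander shift: compare with first picture
a0=dict(np.load('top0.npz'))['frame'].astype(int);df=abs(a0-d['frame']).max(2)
for n,(u0,u1,v0,v1) in dict(torch=(230,300,185,210),cup=(185,228,128,170),rolls=(255,315,118,142),pink=(195,212,180,210),orange=(185,212,225,247),brown=(280,302,294,320)).items(): print(n,(df[v0:v1,u0:u1]>50).sum())
E
```

```text
20.675 [0.37288879 0.22415724 0.17490038] [-1.95016543  0.05904713  0.94401841]
[249.2  34.5] 72 [1.0081 0.1727] -176.3 0.0455 tray [0.542 0.225] [0.517 0.229] [0.567 0.222]
[406.4 203.7] 66 [ 0.584  -0.1868] -170.1 0.0321 tray [ 0.052 -0.039] [ 0.027 -0.038] [ 0.077 -0.04 ]
[391.3 225.2] 68 [ 0.5347 -0.1502] -168.4 0.0298 tray [0.012 0.007] [-0.013  0.007] [0.037 0.006]
[414.  246.5] 74 [ 0.486  -0.1987] -170.5 0.0305 tray [-0.046 -0.03 ] [-0.071 -0.029] [-0.021 -0.032]
torch 0
cup 0
rolls 0
pink 0
orange 0
brown 0
```

View pics/t23z.png

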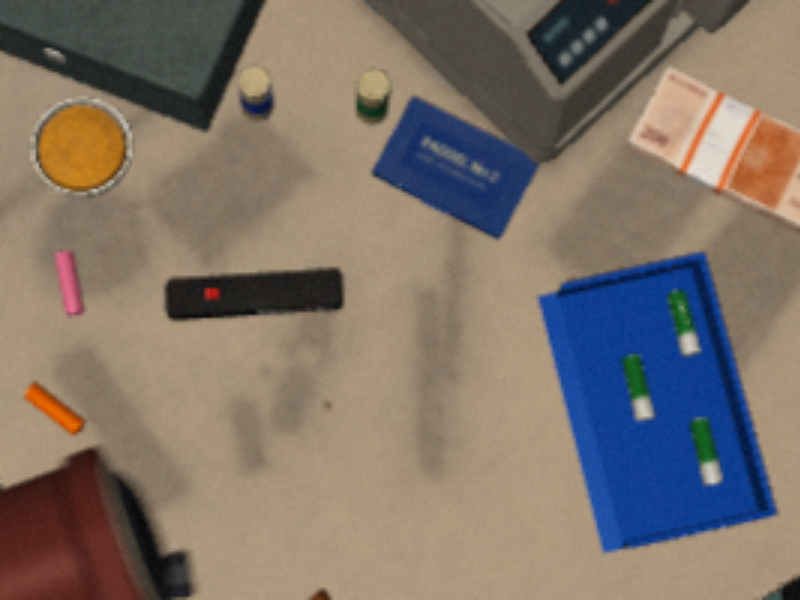

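All three batteries lie inside the tray (zoom (684,322), (639,387), (706,452)). The torch, cup and rolls show no pixel change.

```bash
python3 -c "
from station import ctrl
print(ctrl.finish_job())"
```

```text
the job is handed in; nothing more can be done
None
```

All three green batteries are completely inside the tray, swept in with the closed fingers. I handed the job in at about 20.7 s of the 67 s allowed.

**Last check:** the final top view puts the battery centres, in the tray's own frame, at (+52, -39), (+12, +7) and (-46, -30) mm. That is clear of the walls and well behind the lip. The torch, moistener cup, coin rolls and look-alike batteries show no pixel change from the first picture.

**What disagreed or went wrong:**
- **Finger height:** with the fingers shut, the real tips sat about 23–28 mm above the reported TCP height. My first pass therefore went over battery 3 without touching it, and I set the height from the depth images after that.
- **Riding up at the lip:** with batteries 3 and 1 the fingers climbed onto the battery at the lip, with forces of about 33 N up and 22 N sideways on battery 3. Backing off to lower the fingers for battery 3, the tips also touched the ramp at about 31 N. I could not tell for certain which part was touching, but these are below the 40 N and 120 N limits. Both times I lifted, backed off, lowered and pushed on. Battery 2 went in without trouble.

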